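# Seat the keyed tube rotor in the drive hub and hold it down

### The job

Lift the small tube rotor out of its parking stand, put its shaft into the hub of the drive unit and turn it, feeling rather than forcing, until the key slips into the keyway; then push it fully home, until the disc sits flat on the hub. A spring in the hub pushes it back out, so finish still gripping the rotor and pressing it home (I will do up the lock from below), and leave the other things where they are.

Things in the scene. Friction and masses are not known exactly. Their poses are not given: they have to be found in the camera images.
- rotor: Tube rotor, about 160 g, upright, parked in the stand. From below: steel shaft 14 mm in diameter, 36 mm long, lowest 6 mm tapered to a 7 mm flat tip; grey disc 72 mm in diameter, 12 mm thick (36 to 48 mm above the tip), with six dark tube pockets; grip bar on top. Origin: centre of the shaft's tip; z is the shaft axis, upward; the key is on the -x side.
- rotor_grip (a point): Middle of the grip bar on top of the rotor's disc, 72 mm above the shaft's tip, on the axis. The bar is 44 mm long (along the rotor's x), 22 mm thick (along y), with flat sides, and reaches from 48 to 90 mm above the tip.
- rotor_key (a point): Lower end of the rotor's key, 12 mm above the shaft's tip, on its outer face. The key is 5 mm wide, stands out on the -x side of the shaft to 11.5 mm from the axis and runs up to the disc. A small pointer on the disc's rim is above it. It starts facing roughly towards the robot (within about 30 degrees).
- drive_unit: White drive unit, 140 x 140 x 50 mm, fixed to the worktop; its front (-x, with dial and switch) faces roughly towards the robot. Origin: on the worktop under the hub's axis. The steel hub in the middle, 36 mm in diameter, stands 6 mm proud of the housing. It is braked and does not turn under gentle forces.
- hub_mouth (a point): Centre of the hub's bore at its flat top, 56 mm above the worktop; axes as the drive unit. Bore 16 mm in diameter, with one keyway 7 mm wide through the hub's side, open at the top. Its direction is not given: anywhere up to 35 degrees either side of the unit's front (-x). The rotor's key rests on the hub's top (tip 12 mm deep) until it meets the keyway.
- hub_seat (a point): On the bore's axis, 36 mm below the mouth: where the shaft's tip is when fully home, the disc's underside on the hub's top. A spring ejector in the bore meets the tip 26 mm below the mouth and pushes back with about 5 N, 8 N when fully home; if let go, the rotor is lifted about 10 mm.
- stand: Parking stand, fixed: aluminium block 56 x 56 mm on a 76 mm square rubber foot, 44 mm high in all, with a 26 mm hole in which the rotor's shaft hangs, the disc resting on the top. Origin: centre of its underside.
- pill_jar: White pill jar, 34 mm in diameter, 46 mm high; a bystander. Origin: centre of its underside.
- sample_pot: White sample pot, 43 mm in diameter, 84 mm high; a bystander. Origin: centre of its underside.
- saline_bottle: Small white bottle with cap, 34 mm in diameter, 79 mm high; a bystander. Origin: centre of its underside.
There are look-alikes about, which are no part of the job. Leave any green or purple look-alike of the rotor alone.

How it is judged:
By the outcome, as a careful person would: the job done as asked, in the order asked, and still so for the second after the job is handed in, while the arm keeps its last pose, push and grip.
It also fails if it takes over 61 s, if anything falls off the work surface, if the arm or the gripper's body presses on something with over 40 N, if the wrist force passes 120 N, or if a joint passes its speed limit or range.

### The arm

A 6-joint arm with a two-finger parallel gripper is mounted at the origin on a cart in front of the work surface, level with it; the furniture and walls round the work are solid. World frame = base frame: x ahead of the robot, y to its left, z up, the work surface at z = 0. Lengths are in m, angles in rad, forces in N, time in s.
With the tool pointing down it reaches from about 0.275 to 0.75 m from the base axis. Payload 10.2 kg.
Tool frame: the origin (TCP) lies midway between the tips of the shut fingers; the grasp point (between the pads) lies 19 mm behind it (manip.pinch_z is the distance from the TCP to the grasp point, in m); z points along the fingers, y is the line along which they close (so a half turn about z gives the same grasp; the last joint's range is limited). The gripper opens to 85 mm and grips with 20 to 120 N. Pads are 22 mm wide; open, the fingers measure 114 mm over their backs; the gripper's body (76 mm by 85 mm) begins 54 mm behind the grasp point. The pads swing forward as they close: fully open they stand 13 mm farther back than shut.
Start: joints at [-1.459, 0.313, 1.498, -0, 1.331, -0.223], TCP at [0.172, -0.496, 0.231] pointing down, gripper open.
Joint ranges: [-2.94, 2.94], [-0.97, 2.17], [0.19, 2.56], [-1.23, 4.37], [0.02, 3.11], [-2.88, 2.88]. Speed limits (rad/s): [2.39, 2.39, 3.01, 3.14, 3.14, 3.14].

### API

Orientations are given as a unit quaternion [w, x, y, z].
In Python, from bench import readout, cams, manip gives the robot as it stands.
- The arm moves only by the tool arm_command, never from a script. Its argument "commands" is a list that holds one entry, the list of rows, each a list of 7 numbers: the closure, from 0 (fully open) to 1 (shut), then the shift along the tool's x, y, z in m, then the turn, a rotation vector about the tool's x, y, z in degrees. In form: [[[grip, x, y, z, wx, wy, wz], ...]]. A call has 1 to 20 rows; each row is the pose to reach, as a shift and turn from the pose commanded when the call began, along the tool's axes at that moment; what a row does not reach only later rows make up. A row lasts 1/10 s, in which the tool goes at most 50 mm and 8.59 degrees, less where a joint would pass 70% of its speed; a pose out of reach is approached as far as the arm can. A call with a gripper value outside its range is refused whole. The fingers move at their own pace and stop on an object; "grip_force" is the grip in N (left out, the last holds). Time passes only in rows, so rows that repeat a pose let the fingers close. It gives the time, the measured TCP pose, the force, the opening and the grip force at its end, in the units of the state.
- readout.observe(): the state, without advancing time (a new reading comes with each control period).
- cams.camera(name): name is "scene" or "side" or "wrist"; returns the picture (384x512x3 uint8, red, green, blue); there is no depth.
- cams.calibration(name): a dict with "fx", "fy", "cx", "cy" (pixels), "R" (3x3) and "t" (3): a world point X has camera coordinates R X + t. Camera axes: x right, y down, z forward; pixel columns grow to the right and rows downward; lengths in m; the calibration is good to about 2 mm. A picture is of the moment at which its call begins: read the wrist's pose just before it. calibration takes no time and is no camera call; for the wrist camera it gives the pose at the moment of the call.
- manip.hand_in(): hands the job in; it is judged then, once.
The state is a dict: "time": time; "q": joint angles; "joint_vel": joint speeds; "effort": joint torques, N m; "position": TCP position; "ee_rot": TCP orientation; "force": force on the tool from outside, world axes, zero at the start; "moment": the same for the moment, N m; "width": finger opening in m; "grip_force": force on a finger pad.
Only numpy, scipy, OpenCV 4.12 (cv2) and the standard library are available. Lean on these libraries where they do the work, as an engineer would, in place of code of your own. Each camera call takes 0.05 s, during which the arm holds its last target. There are 200 camera calls.

## Working session

There is one attempt and no reset: what is moved stays moved. The work goes in short steps, Python scripts to look and compute and a tool call to move; the robot and the scene stay as the last step left them, time stands still between calls to the robot, and variables do not carry over. Pictures are saved under pics/ and viewed, at most 10 in all, crops included, and the job is handed in when it is done.

Besides the shell and the picture viewer there is one more tool, called as name(argument=value, ...), one argument or row to a line, values as JSON. arm_command: Moves the arm, as the interface text tells. Its arguments: {"type":"object","properties":{"commands":{"type":"array"},"grip_force":{"type":"number"}},"required":["commands"]}

```bash
mkdir -p pics; cat > h.py <<'E'
import numpy as np, cv2
from bench import readout, cams, manip
def ray(cal,u,v,z):
    R=np.array(cal["R"]);t=np.array(cal["t"])
    d=R.T@np.array([(u-cal["cx"])/cal["fx"],(v-cal["cy"])/cal["fy"],1]);c=-R.T@t
    return c+d*(z-c[2])/d[2]
def proj(cal,X):
    p=np.array(cal["R"])@np.array(X)+np.array(cal["t"]);return cal["fx"]*p[0]/p[2]+cal["cx"],cal["fy"]*p[1]/p[2]+cal["cy"]
def save(img,name,s=1):
    cv2.imwrite("pics/"+name,cv2.resize(img[:,:,::-1],None,fx=s,fy=s,interpolation=cv2.INTER_CUBIC))
E
python3 - <<'E'
from h import *
o=readout.observe();print(o["time"],o["position"],o["ee_rot"],manip.pinch_z,o["force"])
for n in("scene","side"):
    save(cams.camera(n),n+"0.png",1.5);c=cams.calibration(n);print(n,-np.array(c["R"]).T@np.array(c["t"]))
E
```

```text
0.0 [ 0.17246167 -0.4955934   0.23075267] [-6.29754416e-04  9.86018352e-01  1.66635569e-01  1.78744484e-05] 0.0187 [ 0.22808241 -0.41310936  0.76440565]
scene [-0.03779598  0.73902721  0.53014431]
side [0.11302703 0.8593809  0.57089392]
```

View pics/scene0.png

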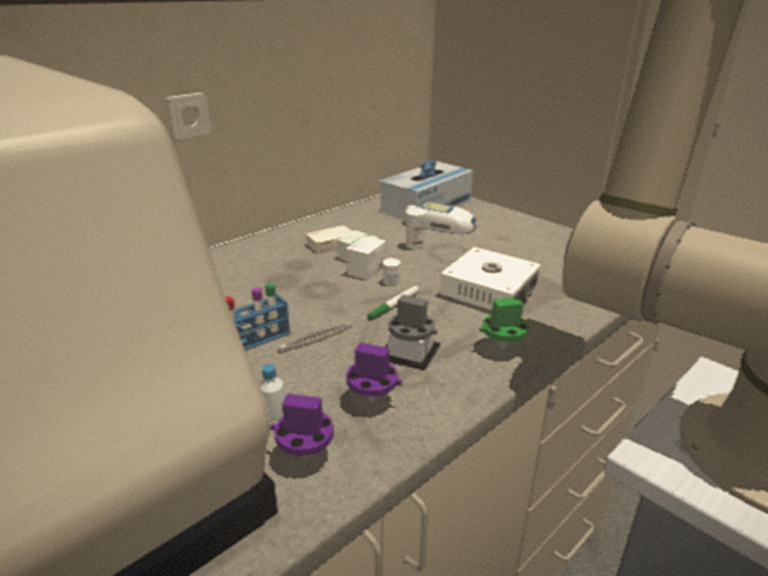

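View pics/side0.png

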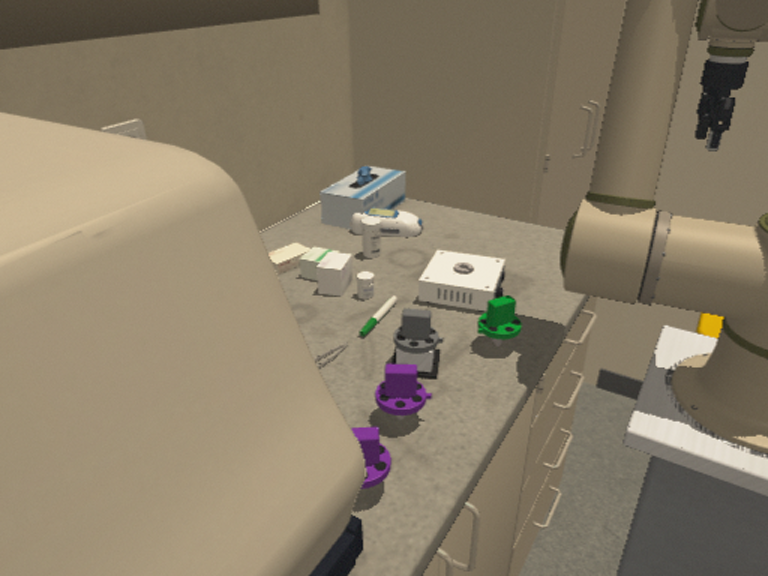

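Grey rotor on its stand: scene (412,315), side (416,325). The look-alikes are green at scene (507,318) and purple at (372,368) and (303,425). Only the grey one stands in the aluminium stand. The hub is at scene (492,267), side (463,268).

```bash
python3 - <<'E'
from h import *
a=cams.calibration("scene");b=cams.calibration("side")
for n,z,p,q in(("bartop",.098,(412,299),(416,312)),("disc",.056,(413,326),(415,337)),("hub",.056,(492,267),(463,268)),("green",.09,(507,301),(502,300)),("purp",.09,(372,348),(402,367))):
    print(n,ray(a,p[0]/1.5,p[1]/1.5,z).round(3),ray(b,q[0]/1.5,q[1]/1.5,z).round(3))
im=cams.camera("side");save(im[180:270,230:370],"crop.png",5)
w=cams.calibration("wrist");o=readout.observe();print("wristcam",(-np.array(w["R"]).T@np.array(w["t"])-o["position"]).round(3),np.array(w["R"]).round(2))
E
```

```text
bartop [0.477 0.175 0.098] [0.476 0.175 0.098]
disc [0.468 0.18  0.056] [0.473 0.182 0.056]
hub [ 0.508 -0.077  0.056] [ 0.508 -0.075  0.056]
green [0.382 0.062 0.09 ] [0.379 0.059 0.09 ]
purp [0.432 0.301 0.09 ] [0.429 0.299 0.09 ]
wristcam [0.061 0.022 0.142] [[ 0.33 -0.94 -0.  ]
 [-0.91 -0.32  0.26]
 [-0.25 -0.08 -0.97]]
```

View pics/crop.png

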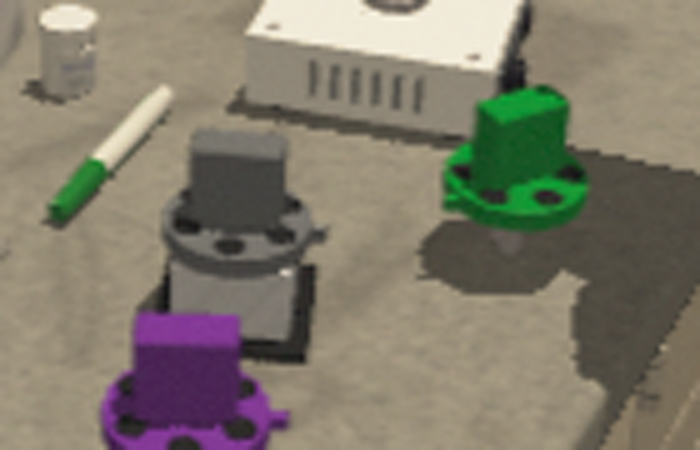

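```bash
cat >> h.py <<'E'
from scipy.spatial.transform import Rotation as Ro
def pose():
    o=readout.observe();q=np.array(o["ee_rot"]);return np.array(o["position"]),Ro.from_quat(q[[1,2,3,0]]),o
def yaw(R): 
    x=R.apply([1,0,0]);return np.degrees(np.arctan2(x[1],x[0]))
def goto(pos,yw):
    "shift (mm) and turn (deg) in the tool frame, tool straight down with x at yaw yw"
    p,R,o=pose();T=Ro.from_euler('z',yw,degrees=True)*Ro.from_euler('x',180,degrees=True)
    print("t",o["time"],"shift mm",(1e3*R.inv().apply(np.array(pos)-p)).round(1),"turn",np.degrees((R.inv()*T).as_rotvec()).round(2))
E
python3 - <<'E'
from h import *
goto([.495,-.076,.2],0)
E
```

```text
t 0.15 shift mm [ 442.5 -290.4   31.3] turn [-0.06 -0.   19.18]
```

arm_command(
  commands=[
    [[0,0.4425,-0.2904,0.0313,0,0,19.2],[0,0.4425,-0.2904,0.0313,0,0,19.2],[0,0.4425,-0.2904,0.0313,0,0,19.2],[0,0.4425,-0.2904,0.0313,0,0,19.2],[0,0.4425,-0.2904,0.0313,0,0,19.2],[0,0.4425,-0.2904,0.0313,0,0,19.2],[0,0.4425,-0.2904,0.0313,0,0,19.2],[0,0.4425,-0.2904,0.0313,0,0,19.2],[0,0.4425,-0.2904,0.0313,0,0,19.2],[0,0.4425,-0.2904,0.0313,0,0,19.2],[0,0.4425,-0.2904,0.0313,0,0,19.2],[0,0.4425,-0.2904,0.0313,0,0,19.2],[0,0.4425,-0.2904,0.0313,0,0,19.2],[0,0.4425,-0.2904,0.0313,0,0,19.2],[0,0.4425,-0.2904,0.0313,0,0,19.2]],
  ],
)

```text
time: 1.65
position: [0.4946, -0.0772, 0.2001]
ee_rot: [0.0, 1.0, -0.001, 0.0]
force: [-0.6, 0.5, 0.3]
width: 0.0852
grip_force: 0.0
```

```bash
python3 - <<'E'
from h import *
p,R,o=pose();print(o["time"],p,yaw(R),o["q"],o["force"])
c=cams.calibration("wrist");im=cams.camera("wrist");np.savez("hub.npz",im=im,**c);save(im,"w1.png",1.5)
print(proj(c,[.508,-.076,.056]))
goto([.475,.178,.2],0)
E
```

```text
1.65 [ 0.49456657 -0.07715318  0.2001472 ] -0.11361708611627448 [-3.89179646e-01  2.86325195e-01  1.61772508e+00 -1.26657177e-04
  1.23743941e+00  1.18364111e+00] [-0.60106832  0.51245355  0.3009556 ]
(np.float64(255.50958955392286), np.float64(164.0157505742795))
t 1.7 shift mm [-2.010e+01 -2.551e+02  1.000e-01] turn [ 0.01 -0.01 -0.11]
```

View pics/w1.png

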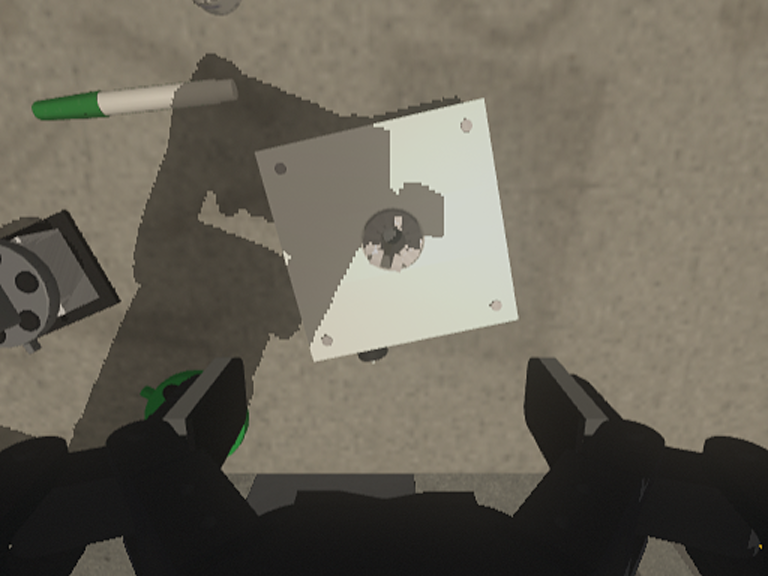

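The wrist view shows the drive unit, slightly turned, with the hub at (393,239) and a dark notch running down towards (387,262). The stand is at the left edge. I'll enlarge the hub.

```bash
python3 - <<'E'
from h import *
im=np.load("hub.npz")["im"];save(im[134:186,236:290],"hubc.png",11)
E
```

```text
(no output)
```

View pics/hubc.png

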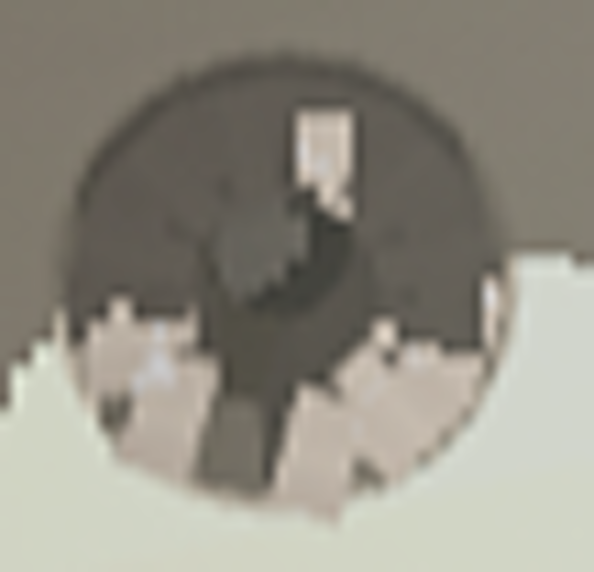

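arm_command(
  commands=[
    [[0,-0.02,-0.255,0,0,0,0],[0,-0.02,-0.255,0,0,0,0],[0,-0.02,-0.255,0,0,0,0],[0,-0.02,-0.255,0,0,0,0],[0,-0.02,-0.255,0,0,0,0],[0,-0.02,-0.255,0,0,0,0],[0,-0.02,-0.255,0,0,0,0],[0,-0.02,-0.255,0,0,0,0],[0,-0.02,-0.255,0,0,0,0],[0,-0.02,-0.255,0,0,0,0]],
  ],
)

```text
time: 2.7
position: [0.4754, 0.1777, 0.2001]
ee_rot: [0.0, 1.0, -0.001, 0.0]
force: [0.2, 0.9, 0.7]
width: 0.0853
grip_force: 0.0
```

```bash
python3 - <<'E'
from h import *
p,R,o=pose();print(o["time"],p,yaw(R),o["q"],o["force"])
c=cams.calibration("wrist");im=cams.camera("wrist");np.savez("rot.npz",im=im,**c);save(im,"w2.png",1.5)
E
```

```text
2.7 [0.47539982 0.17765221 0.20005859] -0.1325646874431822 [ 1.26439384e-01  3.01378364e-01  1.59764843e+00 -6.28243686e-05
  1.24249228e+00  1.69956966e+00] [0.23801197 0.86215384 0.7038077 ]
```

View pics/w2.png

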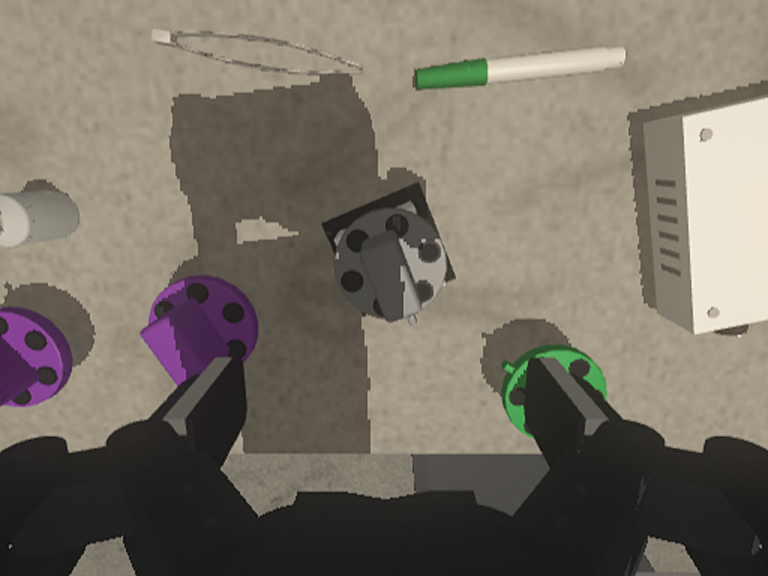

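The wrist view shows the grey rotor at (390,265), its pointer at (412,320), and the bar leaning about 15-20°.

```bash
python3 - <<'E'
from h import *
im=np.load("rot.npz")["im"];save(im[130:220,215:310],"rotc.png",6)
h=np.load("hub.npz")
f=lambda x,y,z=.056:ray(h,236+(x+.5)/11-.5,134+(y+.5)/11-.5,z)
H=f(287,283);print("hub",H)
for a in((257,380,231,482),(215,370,190,475),(300,390,272,490)):
    d=f(*a[2:])-f(*a[:2]);print("dir from -x deg",np.degrees(np.arctan2(-d[1],-d[0])))
m=f(231,482)-H;print(np.degrees(np.arctan2(-m[1],-m[0])),np.hypot(*m[:2]))
for u,v in((255,152),(485,98),(518,320),(313,361)): print(ray(h,u/1.5,v/1.5,.05).round(4))
for e in((65,283),(508,283),(287,55),(287,512)):print(f(*e).round(4))
E
```

```text
hub [ 0.51243674 -0.08170033  0.056     ]
dir from -x deg -14.14996822882842
dir from -x deg -13.437588810351695
dir from -x deg -15.288934816643996
-15.538040746819126 0.017817614585206972
[0.5644 0.001  0.05  ]
[ 0.5944 -0.1358  0.05  ]
[ 0.4571 -0.1649  0.05  ]
[ 0.4282 -0.028   0.05  ]
[ 0.5125 -0.063   0.056 ]
[ 0.5124 -0.1003  0.056 ]
[ 0.5315 -0.0817  0.056 ]
[ 0.4926 -0.0817  0.056 ]
```

View pics/rotc.png

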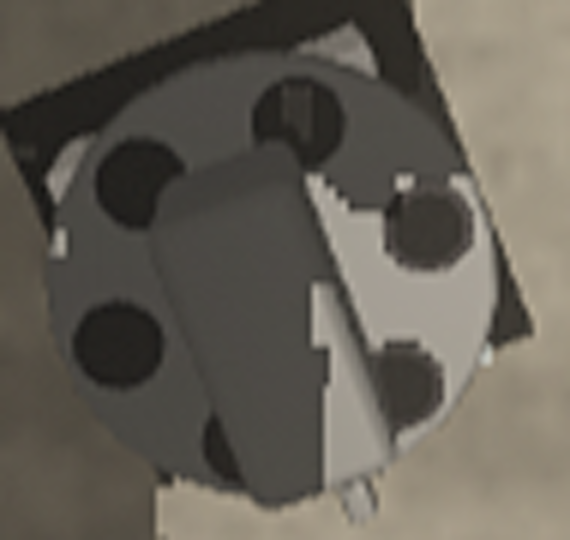

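```bash
python3 - <<'E'
from h import *
h=np.load("rot.npz")
f=lambda x,y,z:ray(h,215+(x+.5)/6-.5,130+(y+.5)/6-.5,z)
P=[f(*a,.098) for a in((152,232),(303,180),(393,458),(258,505))]
C=np.mean(P,0);d=(P[0]+P[1]-P[2]-P[3])/2;print("bar C",C,"len",np.linalg.norm(d),"w",np.linalg.norm(P[0]-P[1]),np.linalg.norm(P[2]-P[3]),"yaw",np.degrees(np.arctan2(d[1],d[0])))
for a in((P[0],P[3]),(P[1],P[2])):d=a[0]-a[1];print(np.degrees(np.arctan2(d[1],d[0])))
p=f(358,500,.05);print("pointer",p,np.degrees(np.arctan2(C[1]-p[1],C[0]-p[0])))
print("disc x-span",f(47,270,.056),f(497,270,.056),f(272,50,.056))
goto([C[0],C[1],.061],16)
E
```

```text
bar C [0.47719716 0.17441053 0.098     ] len 0.04067496422108311 w 0.02119671699256868 0.01974483242035314 yaw 19.0115054624421
20.031758584159167
17.982432307961883
pointer [0.4385998 0.1604361 0.05     ] 19.903114723513188
disc x-span [0.47887085 0.20992643 0.056     ] [0.47864495 0.13946358 0.056     ] [0.51287013 0.17467684 0.056     ]
t 2.75 shift mm [  1.9   3.4 139. ] turn [  0.    -0.   -16.11]
```

Rotor at (0.477, 0.1745), yaw +19.5°. The bar measures 41x20 mm against 44x22 given, so it fits. The keyway needs a rotor yaw of about -14.5°. Descending to grip.

arm_command(
  commands=[
    [[0,0.002,0.0032,0.03,0,0,-8],[0,0.002,0.0032,0.03,0,0,-16],[0,0.002,0.0032,0.04,0,0,-19.6],[0,0.002,0.0032,0.06,0,0,-19.6],[0,0.002,0.0032,0.09,0,0,-19.6],[0,0.002,0.0032,0.115,0,0,-19.6],[0,0.002,0.0032,0.13,0,0,-19.6],[0,0.002,0.0032,0.139,0,0,-19.6],[0,0.002,0.0032,0.139,0,0,-19.6],[1,0.002,0.0032,0.139,0,0,-19.6],[1,0.002,0.0032,0.139,0,0,-19.6],[1,0.002,0.0032,0.139,0,0,-19.6],[1,0.002,0.0032,0.139,0,0,-19.6],[1,0.002,0.0032,0.139,0,0,-19.6],[1,0.002,0.0032,0.139,0,0,-19.6]],
  ],
  grip_force=60,
)

```text
time: 4.25
position: [0.4774, 0.1757, 0.0615]
ee_rot: [0.0, 0.985, 0.17, 0.001]
force: [0.2, 0.1, 5.2]
width: 0.0211
grip_force: 59.7
```

```bash
python3 - <<'E'
from h import *
p,R,o=pose();print(o["time"],p,yaw(R),o["width"],o["grip_force"],o["force"],o["moment"])
E
```

```text
4.25 [0.47744979 0.17566657 0.06151911] 19.58648302253853 0.021133223741222718 59.73098695278168 [0.22192221 0.103806   5.23009509] [0.04483526 0.09875563 0.08570295]
```

arm_command(
  commands=[
    [[1,0,0,-0.02,0,0,0],[1,0,0,-0.05,0,0,0],[1,0,0,-0.08,0,0,0],[1,-0.008,0.035,-0.08,0,0,5],[1,-0.016,0.073,-0.08,0,0,10],[1,-0.0235,0.11,-0.08,0,0,15],[1,-0.031,0.147,-0.08,0,0,20],[1,-0.039,0.184,-0.08,0,0,25],[1,-0.047,0.22,-0.08,0,0,30],[1,-0.0525,0.245,-0.08,0,0,34],[1,-0.0542,0.2542,-0.08,0,0,34.1],[1,-0.0542,0.2542,-0.08,0,0,34.1],[1,-0.0542,0.2542,-0.08,0,0,34.1]],
  ],
)

```text
time: 5.55
position: [0.511, -0.0811, 0.1408]
ee_rot: [-0.0, 0.992, -0.126, -0.0]
force: [-0.5, -0.4, -1.4]
width: 0.0214
grip_force: 59.1
```

```bash
python3 - <<'E'
from h import *
p,R,o=pose();print(o["time"],p,yaw(R),o["width"],o["grip_force"],o["force"],o["moment"])
s=cams.camera("side");c=cams.calibration("side");tip=p-[0,0,.0535]
print("tip px",proj(c,tip),"mouth",proj(c,[.5115,-.082,.056]))
u,v=map(int,proj(c,[.51,-.08,.09]));save(s[v-55:v+55,u-70:u+70],"side2.png",5.5)
E
```

```text
5.55 [ 0.51097311 -0.08106826  0.14077533] -14.423248663220365 0.02144913957730106 59.05268311500549 [-0.52280202 -0.3720328  -1.39300748] [ 0.01052052 -0.03145384  0.04832514]
tip px (np.float64(309.2437381381131), np.float64(167.8777356813894)) mouth (np.float64(308.5683869192949), np.float64(177.41779897306694))
```

View pics/side2.png

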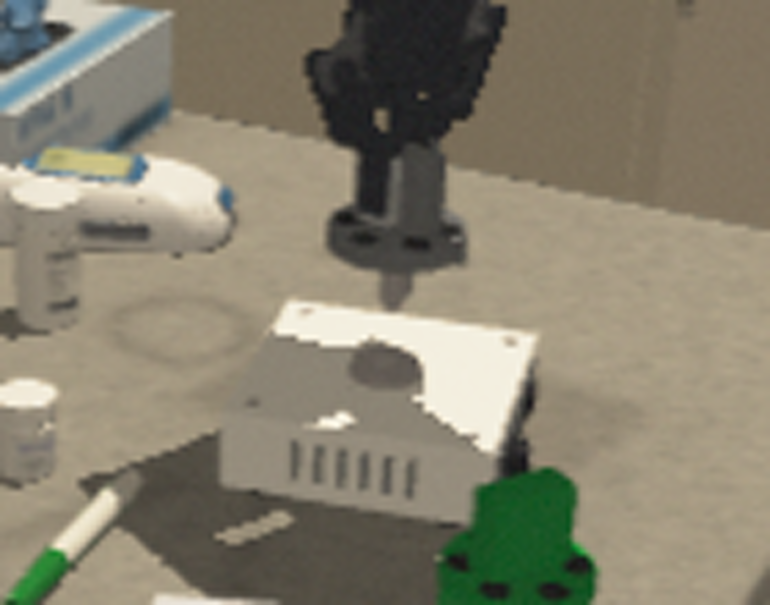

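The side view shows the shaft hanging vertical above the hub: tip at crop (395,308), hub at (386,365). Lowering the tip into the mouth.

arm_command(
  commands=[
    [[1,0.0005,0.001,0.015,0,0,0],[1,0.0005,0.001,0.025,0,0,0],[1,0.0005,0.001,0.03,0,0,0],[1,0.0005,0.001,0.033,0,0,0],[1,0.0005,0.001,0.036,0,0,0],[1,0.0005,0.001,0.038,0,0,0],[1,0.0005,0.001,0.038,0,0,0]],
  ],
)

```text
time: 6.3
position: [0.5117, -0.083, 0.1032]
ee_rot: [-0.0, 0.992, -0.126, 0.0]
force: [1.3, 0.5, -1.3]
width: 0.0216
grip_force: 59.0
```

arm_command(
  commands=[
    [[1,0,0,0.003,0,0,0],[1,0,0,0.005,0,0,0],[1,0,0,0.006,0,0,0],[1,0,0,0.007,0,0,0],[1,0,0,0.008,0,0,0],[1,0,0,0.008,0,0,0]],
  ],
)

```text
time: 6.9
position: [0.5119, -0.0827, 0.0951]
ee_rot: [-0.0, 0.992, -0.127, 0.001]
force: [4.2, 5.4, 0.8]
width: 0.0212
grip_force: 59.3
```

arm_command(
  commands=[
    [[1,0.0003,-0.0008,0,0,0,0],[1,0.0003,-0.0008,0.001,0,0,0],[1,0.0003,-0.0008,0.002,0,0,0],[1,0.0003,-0.0008,0.003,0,0,0],[1,0.0003,-0.0008,0.003,0,0,0]],
  ],
)

```text
time: 7.4
position: [0.5119, -0.0824, 0.0918]
ee_rot: [-0.0, 0.992, -0.126, -0.0]
force: [1.4, 2.2, -1.9]
width: 0.0216
grip_force: 59.0
```

```bash
python3 - <<'E'
from h import *
p,R,o=pose();print(o["time"],p,yaw(R),o["width"],o["force"],o["moment"])
E
```

```text
7.4 [ 0.51186182 -0.08240076  0.09176845] -14.522323012473242 0.021610042453814912 [ 1.3867501   2.19035578 -1.89201894] [ 0.59605359 -0.44294175  0.00730128]
```

The tip is 18 mm deep with no resistance, so the key is in the keyway. Pushing on gently.

arm_command(
  commands=[
    [[1,0.0002,-0.0005,0.003,0,0,0],[1,0.0002,-0.0005,0.006,0,0,0],[1,0.0002,-0.0005,0.008,0,0,0],[1,0.0002,-0.0005,0.01,0,0,0],[1,0.0002,-0.0005,0.012,0,0,0],[1,0.0002,-0.0005,0.014,0,0,0],[1,0.0002,-0.0005,0.0155,0,0,0],[1,0.0002,-0.0005,0.0155,0,0,0]],
  ],
)

```text
time: 8.2
position: [0.5122, -0.0821, 0.0765]
ee_rot: [0.0, 0.992, -0.126, -0.0]
force: [-3.0, -0.9, 4.5]
width: 0.021
grip_force: 59.9
```

```bash
python3 - <<'E'
from h import *
p,R,o=pose();print(o["time"],p,yaw(R),o["width"],o["force"],o["moment"])
E
```

```text
8.2 [ 0.51215157 -0.08211417  0.07647362] -14.511555858497706 0.021013268998237626 [-3.01129713 -0.91848152  4.48946805] [-0.18625325  0.73284433  0.0439385 ]
```

arm_command(
  commands=[
    [[1,-0.0004,0,0.001,0,0,0],[1,-0.0004,0,0.002,0,0,0],[1,-0.0004,0,0.003,0,0,0],[1,-0.0004,0,0.0035,0,0,0],[1,-0.0004,0,0.0035,0,0,0]],
  ],
  grip_force=90,
)

```text
time: 8.7
position: [0.5121, -0.0821, 0.0736]
ee_rot: [0.0, 0.992, -0.126, 0.0]
force: [-3.8, -0.4, 9.4]
width: 0.0209
grip_force: 88.9
```

arm_command(
  commands=[
    [[1,-0.0003,0,0.0005,0,0,0],[1,-0.0003,0,0.001,0,0,0],[1,-0.0003,0,0.001,0,0,0],[1,-0.0003,0,0.001,0,0,0]],
  ],
)

```text
time: 9.1
position: [0.5121, -0.0821, 0.0735]
ee_rot: [0.0, 0.992, -0.126, 0.001]
force: [-6.4, 1.4, 18.2]
width: 0.0209
grip_force: 90.2
```

```bash
python3 - <<'E'
from h import *
p,R,o=pose();print(o["time"],p,yaw(R),o["width"],o["force"],o["moment"])
s=cams.camera("side");c=cams.calibration("side");u,v=map(int,proj(c,[.51,-.08,.07]));save(s[v-45:v+45,u-60:u+60],"side3.png",6)
E
```

```text
9.1 [ 0.5121009  -0.08211468  0.07352084] -14.503918287077152 0.02088885208345464 [-6.35058351  1.38414093 18.23012789] [0.08793733 1.17848847 0.03663409]
```

View pics/side3.png

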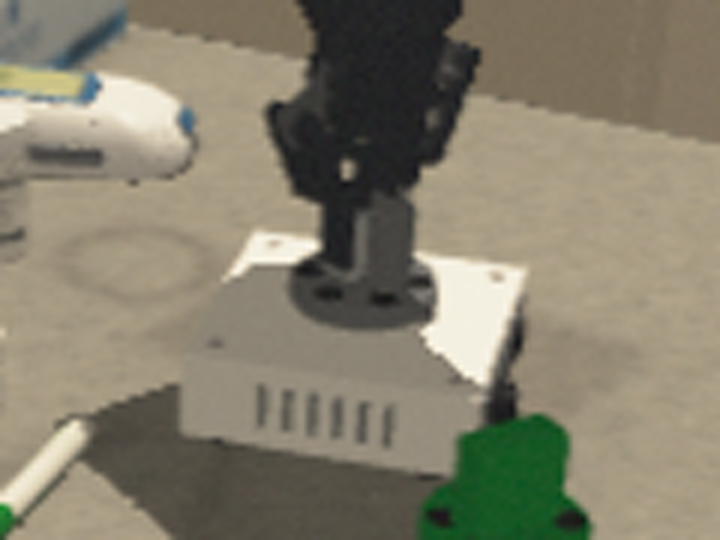

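The disc sits flat on the hub: the TCP stopped at 0.0735 m, exactly the predicted home height, and the push rose to 18 N. Handing in.

```bash
python3 -c "
from bench import manip; print(manip.hand_in())"
```

```text
the job is handed in; nothing more can be done
None
```

The rotor is fully home in the hub with its key in the keyway, and the arm is still gripping it at 90 N and pressing it down with about 18 N. The job was handed in after about 9 s; I aimed the key from the camera view, so no turning by feel was needed.

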